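# Prop the fingerboard blank and present the end block hole-up

### The job

Get the parts ready for gluing: first lean the dark fingerboard blank against the propping post at a slope of about 45 degrees, one end standing on the bench in front of the post and the slab resting on the post's top edge, and let go of it. Then pick up the brown end block, whose one blind dowel hole is hidden in one of its two small ends, turn it until the hole faces straight up, and finish with the gripper still holding it there, still, with the hole 15 cm or more above the bench and nothing else carrying it. Leave the blank leaning and the other things on the bench where they are.

Things in the scene. Friction and masses are not known exactly. Their poses are not given: they have to be found in the camera images.
- panel: Fingerboard blank: a loose flat dark wood slab, 200 x 56 x 10 mm (its x, y, z), about 95 g, lying flat on the bench. Origin: centre of its underside. x runs along its length, z is its thickness. Its two ends and two faces are alike.
- panel_end_a (a point): centre of the slab's end face at its +x end (slab frame 0.100, 0, 0.005)
- panel_end_b (a point): centre of the slab's end face at its -x end (slab frame -0.100, 0, 0.005)
- rest: Propping post, screwed to the bench: an upright pale wood board 60 mm wide (y), 22 mm thick (x from 0 to 0.022), 100 mm tall, on a foot plate 90 mm wide and 14 mm high that runs behind it (x from 0.022 to 0.097). Origin: on the bench at the middle of the board's front face. -x points out of the front face, z up. In front of it (-x) is bare bench, the place for the slab.
- rest_edge (a point): middle of the post's top front edge, 100 mm above the bench (post frame 0, 0, 0.100)
- block: End block: a loose plain brown hardwood block, 70 x 46 x 40 mm (its x, y, z), about 95 g, lying on the bench with its x axis level and pointing any way round. Origin: centre of its underside. In the end face that +x points out of there is one round blind hole, 22 mm across, 32 mm deep, on the block's long axis; all its other faces are plain, so from above nothing tells which end has the hole.
- block_hole (a point): centre of the hole's mouth (block frame 0.035, 0, 0.020)
- tape: Bystander, to be left alone: a roll of yellow tape lying flat, 60 mm across, 20 high. Origin: centre of its underside as it lies or stands.
- glue: Bystander, to be left alone: a white glue bottle with an orange cap, 54 mm across, 160 high, standing. Origin: centre of its underside as it lies or stands.
- brush: Bystander, to be left alone: a flat brush lying down, its long axis along its x, handle to -x.
- mallet: Bystander, to be left alone: a small hammer lying down, its long axis along its x, handle to -x.
- strip_a: Bystander, to be left alone: a thin pale wood strip 140 x 13 x 12 mm lying down. Origin: centre of its underside as it lies or stands.
- jar: Bystander, to be left alone: an amber glass jar with a steel cap, 68 mm across, 80 high, standing. Origin: centre of its underside as it lies or stands.
- offcut: Bystander, to be left alone: a solid wood offcut 110 x 30 x 24 mm lying down, without any hole. Origin: centre of its underside as it lies or stands.
Not all that is in view belongs to the job. Several things look just like the panel: the one meant starts farthest to the robot's right. Leave any grey or turquoise look-alike of the block alone.

How it is judged:
By the outcome, as a careful person would: the job done as asked, in the order asked, and still so for the second after the job is handed in, while the arm keeps its last pose, push and grip.
It also fails if it takes over 48 s, if anything falls off the work surface, if the arm or the gripper's body presses on something with over 40 N, if the wrist force passes 120 N, or if a joint passes its speed limit or range.

### The arm

A 6-joint arm with a two-finger parallel gripper is mounted at the origin on the work surface. World frame = base frame: x ahead of the robot, y to its left, z up, the work surface at z = 0. Lengths are in m, angles in degrees, forces in N, time in s.
With the tool pointing down it reaches from about 0.425 to 0.95 m from the base axis. Payload 3.5 kg.
Tool frame: the origin (TCP) lies between the finger pads; the fingertips stand 25 mm ahead of it and the grasp point (between the pads) lies 6 mm ahead of it (tip_extent is the distance from the TCP to the fingertips, in m); y points along the fingers, x is the direction in which the jaws open and shut, and the axes are right-handed (so a half turn about y gives the same grasp; the last joint's range is limited). The gripper opens to 85 mm and grips with 20 to 120 N. Pads are 22 mm wide; open, the fingers measure 114 mm over their backs; the gripper's body (76 mm by 85 mm) begins 54 mm behind the grasp point. The pads swing forward as they close: fully open they stand 13 mm farther back than shut.
Start: joints at [-74.141, 16.404, 90.338, -0, 73.258, -8.594], TCP at [0.279, -0.614, 0.256] pointing down, gripper open.
Joint ranges: [-158.93, 158.93], [-51.34, 127.21], [12.03, 142.37], [-87.48, 267.48], [13.55, 161.25], [-162.69, 162.69]. Speed limits (degrees/s): [159.86, 159.86, 180, 180, 180, 180].

### API

Orientations are given as [roll, pitch, yaw] about the fixed x, y, z axes, in that order (R = Rz(yaw) Ry(pitch) Rx(roll)).
In Python, from rig import * gives the robot as it stands.
- The arm moves only by the tool jog_arm, never from a script. Its argument "moves" is a list of rows, each an object with "travel": the shift along the tool's x, y, z normalised to -1 to 1, where 1 is 0.75 m, a list of three; "rotation": the turn, a rotation vector about the tool's x, y, z normalised to -1 to 1, where 1 is 180 degrees, a list of three; "gripper": the closure, from 0 (fully open) to 1 (shut). A call has 1 to 20 rows; each row is the pose to reach, as a shift and turn from the pose measured when the call began, along the tool's axes at that moment, turning the shorter way round; what a row does not reach only later rows make up. A row lasts 1/10 s, in which the tool goes at most 50 mm and 8.59 degrees, less where a joint would pass 70% of its speed; a pose out of reach is approached as far as the arm can. A call with a number of a shift or a turn outside -1 to 1 is refused whole. A call with a gripper value outside its range is refused whole. The fingers move at their own pace and stop on an object; "newtons" is the grip in N (left out, the last holds). Time passes only in rows, so rows that repeat a pose let the fingers close. It gives the time, the measured TCP pose, the force and the opening at its end, in the units of the state.
- state(): the state, without advancing time (a new reading comes with each control period).
- get_image(name): name is "scene" or "side" or "wrist"; returns the picture (480x640x3 uint8, red, green, blue); there is no depth.
- camera_model(name): a dict with "fx", "fy", "cx", "cy" (pixels), "R" (3x3) and "t" (3): a world point X has camera coordinates R X + t; the wrist camera has in their place "mount" (4x4, takes a point from camera to tool coordinates, whose origin is the TCP and whose axes are the tool frame's). Camera axes: x right, y down, z forward; pixel columns grow to the right and rows downward; lengths in m; the calibration is good to about 2 mm. A picture is of the moment at which its call begins: read the wrist's pose just before it. camera_model takes no time and is no camera call.
- finish_job(): hands the job in, once; it reports no verdict.
The state is a dict: "time": time; "joints": joint angles; "qvel": joint speeds; "joint_torque": joint torques, N m; "tool_pos": TCP position; "eef_rot": TCP orientation; "wrist_force": force on the tool from outside, world axes, zero at the start; "moment": the same for the moment, N m; "gripper_width": finger opening in m.
Only numpy, scipy, OpenCV 4.12 (cv2) and the standard library are available. Lean on these libraries where they do the work, as an engineer would, in place of code of your own. Each camera call takes 0.05 s, during which the arm holds its last target. There are 200 camera calls.

## Working session

There is one attempt and no reset: what is moved stays moved. The work goes in short steps, Python scripts to look and compute and a tool call to move; the robot and the scene stay as the last step left them, time stands still between calls to the robot, and variables do not carry over. Pictures are saved under pics/ and viewed, about 8 in all and at most 12, crops included, and the job is handed in when it is done.

Besides the shell and the picture viewer there is one more tool, called after "Call:" as name(argument=value, ...) on one line, values as JSON. jog_arm: Moves the arm, as the interface text tells. Its arguments: {"type":"object","properties":{"moves":{"type":"array"},"newtons":{"type":"number"}},"required":["moves"]}

```bash
mkdir -p pics
cat > h.py <<'E'
from rig import *
import numpy as np, cv2
def save(n,f,im=None):
    im=get_image(n) if im is None else im
    cv2.imwrite('pics/'+f,im[:,:,::-1]); return im
def ray(n,uv):
    c=camera_model(n);R=np.array(c['R']);t=np.array(c['t'])
    d=np.array([(uv[0]-c['cx'])/c['fx'],(uv[1]-c['cy'])/c['fy'],1])
    return -R.T@t,R.T@d
def onz(n,uv,z):
    o,d=ray(n,uv);return o+d*(z-o[2])/d[2]
def proj(n,X):
    c=camera_model(n);p=np.array(c['R'])@np.array(X)+np.array(c['t'])
    return np.array([c['fx']*p[0]/p[2]+c['cx'],c['fy']*p[1]/p[2]+c['cy']])
E
python3 - <<'E'
from h import *
a=save('scene','scene0.png');b=save('side','side0.png');np.savez('im0.npz',a=a,b=b)
for n in('scene','side'):
    c=camera_model(n);print(n,c['fx'],-np.array(c['R']).T@np.array(c['t']),np.array(c['R'])[2])
print(state())
print(camera_model('wrist'))
E
```

```text
scene 555.357168647845 [ 1.1624524  -1.17667674  0.91340414] [-0.44258603  0.73710833 -0.51067496]
side 522.3724048800724 [-0.03605153  0.63065446  1.08662204] [ 0.38651108 -0.51046904 -0.76813446]
{'time': 0.1, 'joints': array([-7.41413614e+01,  1.64479863e+01,  9.04171282e+01, -1.12447399e-04,
        7.32592626e+01, -8.59526635e+00]), 'qvel': array([-0.14562256, -0.14334164, -0.22260156, -0.01009989,  0.07297539,
       -0.02136509]), 'joint_torque': array([ 1.20005880e-03, -4.07293653e+01, -2.93699473e+01, -1.56784427e-04,
        3.44822089e-03, -1.69129287e-06]), 'tool_pos': array([ 0.27928502, -0.6138935 ,  0.25506426]), 'eef_rot': array([-89.98151775,   0.12299632, -65.54604268]), 'wrist_force': array([-0.1058362 ,  0.36650913, -0.5036276 ]), 'moment': array([ 0.00149335, -0.0150041 ,  0.00300282]), 'gripper_width': 0.08542276774067348}
{'fx': 408.53091628880276, 'fy': 408.53091628880276, 'cx': 317.6901011485915, 'cy': 238.26914648999136, 'mount': array([[ 9.99999132e-01,  9.93725139e-04,  8.65417753e-04,
         1.12338830e-03],
       [-5.63058176e-04, -2.71546132e-01,  9.62425260e-01,
        -1.16356957e-01],
       [ 1.19138702e-03, -9.62424912e-01, -2.71545337e-01,
         6.87503723e-02],
       [ 0.00000000e+00,  0.00000000e+00,  0.00000000e+00,
         1.00000000e+00]])}
```

View pics/scene0.png

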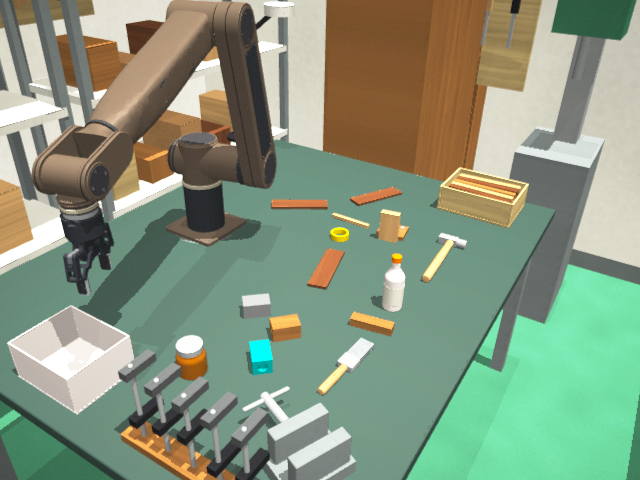

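View pics/side0.png

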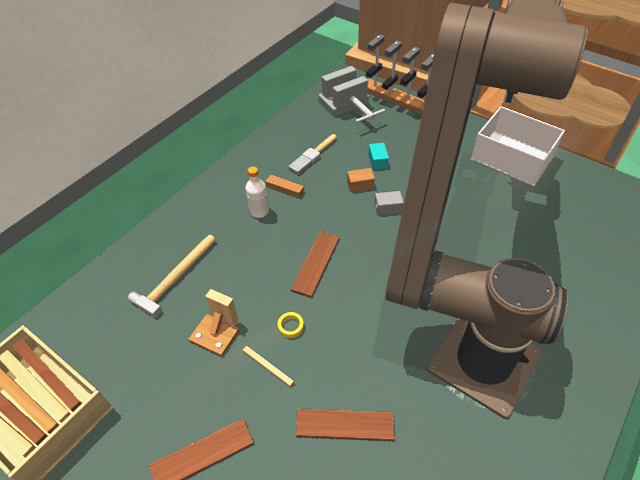

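The scene view shows three dark slabs, at scene px (300,204), (376,196) and (326,268). The last one lies farthest toward -y, the robot's right, so it should be the panel. The brown block is at (285,328), the post at (390,228) and the offcut at (372,323), with grey and turquoise look-alikes beside the block.

Run:
```python
from h import *
z=np.load('im0.npz');a,b=z['a'],z['b']
for n,p in (('scene',(300,204)),('scene',(376,196)),('scene',(326,268)),('side',(316,264)),('side',(345,424)),('side',(202,452))): print(n,p,onz(n,p,.01).round(3))
def seg(n,im,box,hs):
    x0,y0,x1,y1=box; hsv=cv2.cvtColor(im[y0:y1,x0:x1],cv2.COLOR_RGB2HSV)
    m=cv2.inRange(hsv,*hs); k,l,s,c=cv2.connectedComponentsWithStats(m)
    i=1+np.argmax(s[1:,4]); m=np.uint8(l==i)*255
    ct=max(cv2.findContours(m,cv2.RETR_EXTERNAL,cv2.CHAIN_APPROX_NONE)[0],key=cv2.contourArea)+[x0,y0]
    return ct
br=((0,90,30),(22,255,255))
for n,im,nm,box,z_ in (('scene',a,'panel',(300,240,352,296),.01),('side',b,'panel',(280,225,350,305),.01),('scene',a,'block',(262,308,308,346),.04),('side',b,'block',(342,165,380,196),.04)):
    c=seg(n,im,box,br); q=cv2.approxPolyDP(cv2.convexHull(c),2.0,True)[:,0]
    print(nm,n,cv2.contourArea(c)); 
    for p in q: print('  ',p,onz(n,p,z_).round(3),onz(n,p,0).round(3))
def crop(im,x,y,w=80,h=60): return cv2.resize(im[y:y+h,x:x+w],(400,300),interpolation=cv2.INTER_CUBIC)
save('', 'crops.png', np.vstack([np.hstack([crop(a,245,297),crop(a,350,195)]),np.hstack([crop(b,320,155),crop(b,180,285,80,75)[:300]])]))
```

```text
scene (300, 204) [0.177 0.296 0.01 ]
scene (376, 196) [0.373 0.509 0.01 ]
scene (326, 268) [ 0.47  -0.004  0.01 ]
side (316, 264) [0.459 0.01  0.01 ]
side (345, 424) [0.167 0.302 0.01 ]
side (202, 452) [0.366 0.515 0.01 ]
panel scene 719.0
   [343 251] [0.464 0.106 0.01 ] [0.456 0.12  0.   ]
   [326 288] [ 0.523 -0.09   0.01 ] [ 0.516 -0.078  0.   ]
   [308 285] [ 0.473 -0.105  0.01 ] [ 0.465 -0.093  0.   ]
   [327 248] [0.414 0.094 0.01 ] [0.406 0.108 0.   ]
panel side 1343.5
   [338 236] [ 0.467 -0.099  0.01 ] [ 0.471 -0.105  0.   ]
   [311 296] [0.411 0.095 0.01 ] [0.415 0.09  0.   ]
   [291 290] [0.462 0.109 0.01 ] [0.466 0.105 0.   ]
   [319 232] [ 0.516 -0.08   0.01 ] [ 0.521 -0.087  0.   ]
block scene 679.0
   [297 314] [ 0.542 -0.261  0.04 ] [ 0.513 -0.219  0.   ]
   [300 337] [ 0.597 -0.33   0.04 ] [ 0.571 -0.291  0.   ]
   [273 341] [ 0.551 -0.376  0.04 ] [ 0.523 -0.34   0.   ]
   [269 319] [ 0.495 -0.316  0.04 ] [ 0.464 -0.276  0.   ]
block side 495.5
   [370 168] [ 0.524 -0.341  0.04 ] [ 0.546 -0.378  0.   ]
   [374 177] [ 0.495 -0.316  0.04 ] [ 0.515 -0.353  0.   ]
   [373 187] [ 0.475 -0.281  0.04 ] [ 0.495 -0.316  0.   ]
   [350 191] [ 0.519 -0.231  0.04 ] [ 0.54  -0.264  0.   ]
   [347 171] [ 0.572 -0.292  0.04 ] [ 0.595 -0.328  0.   ]
```

View pics/crops.png

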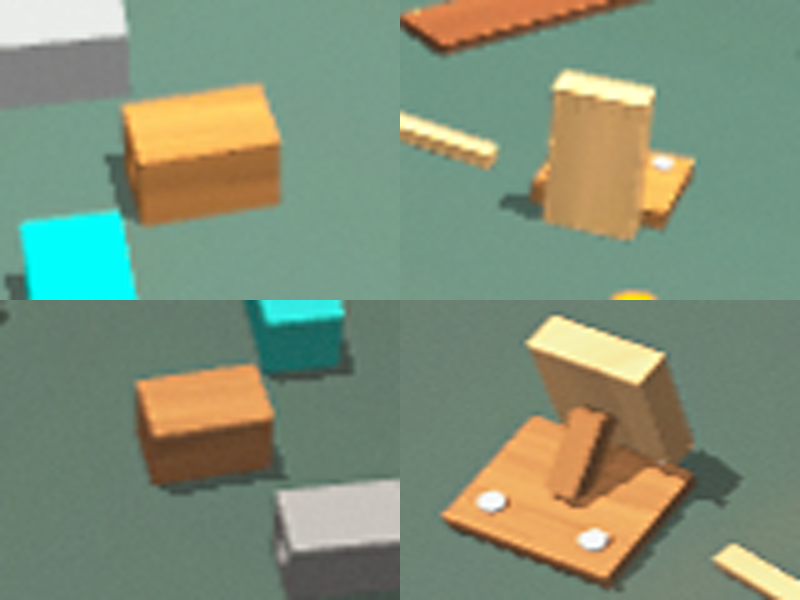

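The crops confirm the brown block with plain long faces; a dark spot at its scene-left end may be the hole. They also show the post with its plain front face toward the scene camera. The panel measures about 200 x 53 mm at (0.466, 0.004), farthest right of the three.

Run:
```python
from h import *
print('post scene top front',[onz('scene',p,.1).round(4) for p in((380.6,213.6),(400.4,216))],'back',[onz('scene',p,.1).round(4) for p in((383.4,209),(401,212))])
print('bottom',[onz('scene',p,0).round(4) for p in((378.8,239.6),(397.2,242.8))])
print('post side top',[onz('side',p,.1).round(4) for p in((205.4,295.5),(211,288.7),(233,297.8),(229,305.7))])
print('foot side',[onz('side',p,.014).round(4) for p in((188.6,339),(221,354.5))])
print('block scene top',[onz('scene',p,.04).round(4) for p in((269.4,317.4),(298,314),(301,325.6),(273,330))])
print('block side top',[onz('side',p,.04).round(4) for p in((347.3,171.2),(371,168),(374.5,178.5),(350.5,182))])
for nm,X in (('tape',(340,235)),('strip',(350,220)),('glue',(393,305)),('offcut',(372,325)),('grey',(256,312)),('turq',(262,365)),('jar',(190,370)),('mallet',(440,257))): print(nm,onz('scene',X,.01).round(3))
```

```text
post scene top front [array([0.5205, 0.2372, 0.1   ]), array([0.579 , 0.2578, 0.1   ])] back [array([0.5138, 0.2704, 0.1   ]), array([0.5692, 0.2834, 0.1   ])]
bottom [array([0.518 , 0.2461, 0.    ]), array([0.5765, 0.2612, 0.    ])]
post side top [array([0.5673, 0.2765, 0.1   ]), array([0.5698, 0.2559, 0.1   ]), array([0.5127, 0.2448, 0.1   ]), array([0.5059, 0.2653, 0.1   ])]
foot side [array([0.5677, 0.3536, 0.014 ]), array([0.4803, 0.3384, 0.014 ])]
block scene top [array([ 0.4919, -0.3103,  0.04  ]), array([ 0.5437, -0.2599,  0.04  ]), array([ 0.5752, -0.2935,  0.04  ]), array([ 0.5279, -0.3443,  0.04  ])]
block side top [array([ 0.5704, -0.2921,  0.04  ]), array([ 0.5219, -0.3429,  0.04  ]), array([ 0.4902, -0.3122,  0.04  ]), array([ 0.538 , -0.2609,  0.04  ])]
tape [0.407 0.186 0.01 ]
strip [0.384 0.293 0.01 ]
glue [ 0.713 -0.057  0.01 ]
offcut [ 0.704 -0.162  0.01 ]
grey [ 0.427 -0.282  0.01 ]
turq [ 0.558 -0.43   0.01 ]
jar [ 0.432 -0.532  0.01 ]
mallet [0.729 0.242 0.01 ]
```

Call:
jog_arm(moves=[{"travel": [0,0,0.13],"rotation": [0.22,0,0],"gripper": 0},{"travel": [0,0,0.13],"rotation": [0.22,0,0],"gripper": 0},{"travel": [0,0,0.13],"rotation": [0.22,0,0],"gripper": 0},{"travel": [0,0,0.13],"rotation": [0.22,0,0],"gripper": 0},{"travel": [0,0,0.13],"rotation": [0.22,0,0],"gripper": 0},{"travel": [0,0,0.13],"rotation": [0.22,0,0],"gripper": 0},{"travel": [0,0,0.13],"rotation": [0.22,0,0],"gripper": 0}], newtons=40)

```text
time: 0.8
tool_pos: [0.3677, -0.5735, 0.2544]
eef_rot: [-50.5, 0.2, -65.6]
wrist_force: [0.1, 0.2, 0.0]
gripper_width: 0.0858
```

```bash
cat >> h.py <<'E'
from scipy.spatial.transform import Rotation as Ro
def wproj(X,s):
    c=camera_model('wrist');M=np.array(c['mount']);Rt=Ro.from_euler('xyz',s['eef_rot'],degrees=True).as_matrix()
    p=Rt.T@(np.array(X)-s['tool_pos']);p=M[:3,:3].T@(p-M[:3,3])
    return np.array([c['fx']*p[0]/p[2]+c['cx'],c['fy']*p[1]/p[2]+c['cy']])
def wray(uv,s,z):
    c=camera_model('wrist');M=np.array(c['mount']);Rt=Ro.from_euler('xyz',s['eef_rot'],degrees=True).as_matrix()
    d=Rt@M[:3,:3]@np.array([(uv[0]-c['cx'])/c['fx'],(uv[1]-c['cy'])/c['fy'],1]);o=Rt@M[:3,3]+s['tool_pos']
    return o+d*(z-o[2])/d[2]
def plan(pos,rpy):
    s=state();R0=Ro.from_euler('xyz',s['eef_rot'],degrees=True);R1=Ro.from_euler('xyz',rpy,degrees=True)
    print('travel',(R0.inv().apply(np.array(pos)-s['tool_pos'])/.75).round(4),'rot',((R0.inv()*R1).as_rotvec(degrees=True)/180).round(4))
E
python3 - <<'E'
from h import *
s=state();im=save('wrist','w1.png');p=wproj((.532,-.302,.03),s);print(p,s['tool_pos'],s['eef_rot'],s['joints'])
x,y=[int(max(0,v)) for v in p-[50,38]]
save('','w1c.png',cv2.resize(im[y:y+75,x:x+100],(800,600),interpolation=cv2.INTER_CUBIC))
E
```

```text
[151.83156616 131.65023513] [ 0.36774216 -0.57351149  0.25435752] [-50.46568455   0.2004274  -65.57720352] [-77.97743195  19.08123366  92.70548519  38.96886081  80.97450792
 -23.13405249]
```

View pics/w1c.png

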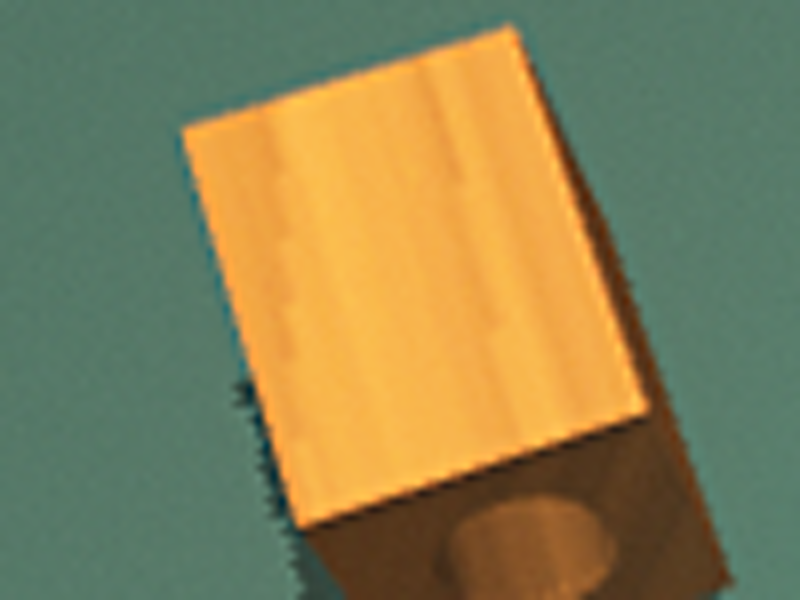

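The crop shows the blind hole clearly in the block's near end, facing (-x,-y), with its mouth at about crop px (530,550). Next I hover over the panel.

Run:
```python
from h import *
s=state()
for p in ((183,128),(515,25),(648,410),(300,527)): print(wray((101+p[0]/8,93+p[1]/8),s,.04).round(4))
plan((.470,-.010,.16),(-90,0,16.6))
```

```text
[ 0.5405 -0.2649  0.04  ]
[ 0.5744 -0.2959  0.04  ]
[ 0.527  -0.3472  0.04  ]
[ 0.4931 -0.3165  0.04  ]
travel [-0.6274  0.3756  0.2536] rot [-0.1806 -0.437   0.1564]
```

Call:
jog_arm(moves=[{"travel": [-0.627,0.376,0.254],"rotation": [-0.181,-0.437,0.156],"gripper": 0},{"travel": [-0.627,0.376,0.254],"rotation": [-0.181,-0.437,0.156],"gripper": 0},{"travel": [-0.627,0.376,0.254],"rotation": [-0.181,-0.437,0.156],"gripper": 0},{"travel": [-0.627,0.376,0.254],"rotation": [-0.181,-0.437,0.156],"gripper": 0},{"travel": [-0.627,0.376,0.254],"rotation": [-0.181,-0.437,0.156],"gripper": 0},{"travel": [-0.627,0.376,0.254],"rotation": [-0.181,-0.437,0.156],"gripper": 0},{"travel": [-0.627,0.376,0.254],"rotation": [-0.181,-0.437,0.156],"gripper": 0},{"travel": [-0.627,0.376,0.254],"rotation": [-0.181,-0.437,0.156],"gripper": 0},{"travel": [-0.627,0.376,0.254],"rotation": [-0.181,-0.437,0.156],"gripper": 0},{"travel": [-0.627,0.376,0.254],"rotation": [-0.181,-0.437,0.156],"gripper": 0},{"travel": [-0.627,0.376,0.254],"rotation": [-0.181,-0.437,0.156],"gripper": 0},{"travel": [-0.627,0.376,0.254],"rotation": [-0.181,-0.437,0.156],"gripper": 0},{"travel": [-0.627,0.376,0.254],"rotation": [-0.181,-0.437,0.156],"gripper": 0},{"travel": [-0.627,0.376,0.254],"rotation": [-0.181,-0.437,0.156],"gripper": 0},{"travel": [-0.627,0.376,0.254],"rotation": [-0.181,-0.437,0.156],"gripper": 0},{"travel": [-0.627,0.376,0.254],"rotation": [-0.181,-0.437,0.156],"gripper": 0}])

```text
time: 2.45
tool_pos: [0.4709, -0.0112, 0.1606]
eef_rot: [-90.1, -0.1, 16.5]
wrist_force: [-0.8, -0.5, 0.8]
gripper_width: 0.0851
```

Run:
```python
from h import *
s=state();im=save('wrist','w2.png');print(s['time'],s['tool_pos'],s['eef_rot'],s['joints'])
print([wproj((x,y,.01),s).round() for x,y in((.415,.094),(.465,.108),(.52,-.085),(.47,-.103))])
```

```text
2.45 [ 0.47086694 -0.01124619  0.1605645 ] [-9.01486294e+01 -7.13931424e-02  1.64716453e+01] [-1.36930710e+01 -3.88336892e+00  1.23099451e+02 -1.06271621e-01
  6.06475503e+01 -3.01126416e+01]
[array([277.,  36.]), array([365.,  38.]), array([353., 339.]), array([280., 343.])]
```

View pics/w2.png

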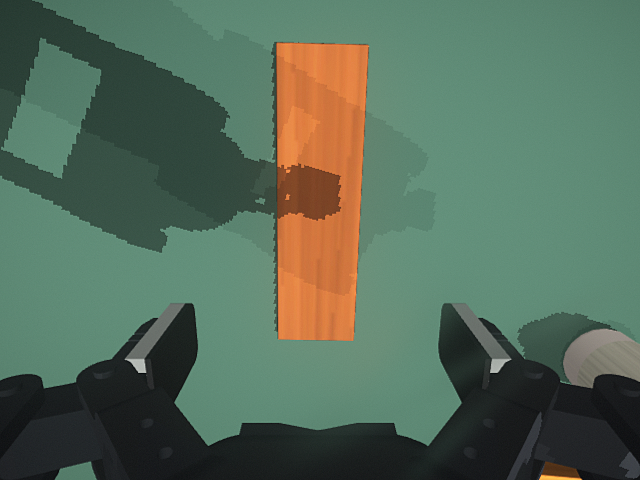

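The wrist view shows the panel squarely between the fingers, with corners at px (276,43), (369,45), (354,340) and (278,339).

Run:
```python
from h import *
s=state()
P=np.array([wray(p,s,.01) for p in((276,43),(369,45),(354,340),(278,339))])[:,:2];print(P.round(4))
c=P.mean(0);u=P[0]+P[1]-P[2]-P[3];a=np.degrees(np.arctan2(u[1],u[0]));u/=np.linalg.norm(u);w=np.linalg.norm
print('centre',c,'angle',a,w(P[0]-P[3]),w(P[1]-P[2]),w(P[0]-P[1]),w(P[2]-P[3]))
g=c-.015*u;print(g);plan((*g,.028),(-90,0,a-90))
```

```text
[[ 0.415   0.0902]
 [ 0.4686  0.105 ]
 [ 0.5208 -0.0855]
 [ 0.4674 -0.1004]]
centre [0.4679512  0.00233746] angle 105.33365748896728 0.1977338835531287 0.19748808093732853 0.05559055478071706 0.055494662847073634
[ 0.4719178  -0.01212858]
travel [ 0.001   0.1766 -0.0011] rot [0.0008 0.0062 0.0003]
```

Call:
jog_arm(moves=[{"travel": [0.001,0.08,-0.001],"rotation": [0.001,0.006,0],"gripper": 0.22},{"travel": [0.001,0.12,-0.001],"rotation": [0.001,0.006,0],"gripper": 0.22},{"travel": [0.001,0.15,-0.001],"rotation": [0.001,0.006,0],"gripper": 0.22},{"travel": [0.001,0.176,-0.001],"rotation": [0.001,0.006,0],"gripper": 0.22},{"travel": [0.001,0.176,-0.001],"rotation": [0.001,0.006,0],"gripper": 0.22},{"travel": [0.001,0.176,-0.001],"rotation": [0.001,0.006,0],"gripper": 0.5},{"travel": [0.001,0.176,-0.001],"rotation": [0.001,0.006,0],"gripper": 0.5},{"travel": [0.001,0.176,-0.001],"rotation": [0.001,0.006,0],"gripper": 0.5},{"travel": [0.001,0.176,-0.001],"rotation": [0.001,0.006,0],"gripper": 0.5},{"travel": [0.001,0.176,-0.001],"rotation": [0.001,0.006,0],"gripper": 0.5}], newtons=40)

```text
time: 3.5
tool_pos: [0.4723, -0.0121, 0.029]
eef_rot: [-90.0, -0.1, 15.4]
wrist_force: [-0.3, -0.5, 1.3]
gripper_width: 0.0539
```

The grip is close to the fingertips. I'll open a little, go lower watching the force, and regrip.

Call:
jog_arm(moves=[{"travel": [0,0,0],"rotation": [0,0,0],"gripper": 0.25},{"travel": [0,0,0],"rotation": [0,0,0],"gripper": 0.25},{"travel": [0,0.005,0],"rotation": [0,0,0],"gripper": 0.25},{"travel": [0,0.008,0],"rotation": [0,0,0],"gripper": 0.25},{"travel": [0,0.008,0],"rotation": [0,0,0],"gripper": 0.25}])

```text
time: 4.0
tool_pos: [0.4719, -0.012, 0.0224]
eef_rot: [-90.0, -0.1, 15.4]
wrist_force: [0.4, -0.7, 0.2]
gripper_width: 0.0641
```

Run:
```python
from h import *
z=np.load('im0.npz')
s=state();im=save('wrist','w3.png');print(s['tool_pos'],s['wrist_force'],s['gripper_width'])
out=[cv2.resize(im[280:480,120:520],(800,400))[:300]]
crs=[]
for n,im,(x0,y0,x1,y1) in(('scene',z['a'],(372,203,412,248)),('side',z['b'],(196,283,250,325))):
    h=cv2.cvtColor(im[y0:y1,x0:x1],cv2.COLOR_RGB2HSV)
    lo=((14,60,140),(30,175,255)) if n=='scene' else ((14,50,190),(32,150,255))
    m=cv2.inRange(h,*lo);k,l,st,_=cv2.connectedComponentsWithStats(m);m=np.uint8(l==1+np.argmax(st[1:,4]))
    ct=cv2.findContours(m,0,1)[0][0];q=cv2.approxPolyDP(cv2.convexHull(ct),1.6,True)[:,0]+[x0,y0]
    for p in q: print(n,p,onz(n,p,.1).round(4),onz(n,p,0).round(4))
    v=cv2.resize(im[y0:y1,x0:x1],(400,300),interpolation=cv2.INTER_NEAREST)
    c2=cv2.findContours(cv2.resize(m,(400,300),interpolation=cv2.INTER_NEAREST),0,1)[0];cv2.drawContours(v,c2,-1,(255,0,0),1);crs.append(v)
save('','w3c.png',np.vstack([out[0],np.hstack(crs)]))
```

```text
[ 0.47189412 -0.01198271  0.02244797] [ 0.36116376 -0.65494531  0.16559776] 0.0641410096182306
scene [383 209] [0.5127 0.2697 0.1   ] [0.4329 0.4475 0.    ]
scene [399 212] [0.564  0.2798 0.1   ] [0.4904 0.4589 0.    ]
scene [408 227] [0.628  0.2066 0.1   ] [0.5623 0.3766 0.    ]
scene [403 237] [0.6406 0.1434 0.1   ] [0.5765 0.3056 0.    ]
scene [396 242] [0.6358 0.1059 0.1   ] [0.5711 0.2636 0.    ]
scene [379 239] [0.5875 0.0937 0.1   ] [0.5168 0.2499 0.    ]
scene [377 229] [0.5558 0.143  0.1   ] [0.4813 0.3053 0.    ]
side [205 295] [0.5689 0.2761 0.1   ] [0.6303 0.2401 0.    ]
side [212 289] [0.5674 0.2552 0.1   ] [0.6286 0.2171 0.    ]
side [232 299] [0.5123 0.2485 0.1   ] [0.5679 0.2097 0.    ]
side [225 305] [0.5143 0.2691 0.1   ] [0.5701 0.2325 0.    ]
```

View pics/w3c.png

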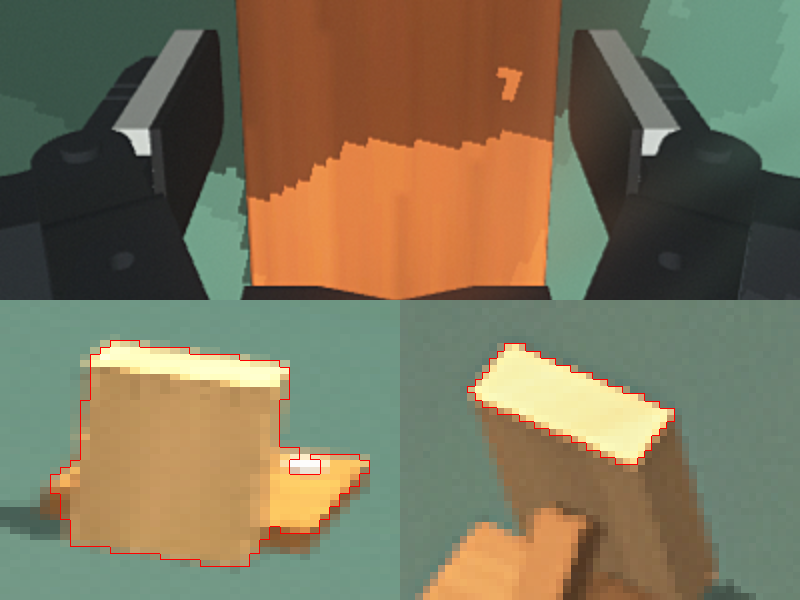

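The fingers now straddle the slab evenly. I grip, lift and carry to the side of the post to measure it from close up.

Call:
jog_arm(moves=[{"travel": [0,0,0],"rotation": [0,0,0],"gripper": 0.5},{"travel": [0,0,0],"rotation": [0,0,0],"gripper": 0.5},{"travel": [0,0,0],"rotation": [0,0,0],"gripper": 0.5},{"travel": [0,0,0],"rotation": [0,0,0],"gripper": 0.5},{"travel": [0,-0.05,0],"rotation": [0,0,0],"gripper": 0.5},{"travel": [0,-0.11,0],"rotation": [0,0,0],"gripper": 0.5},{"travel": [0,-0.17,0],"rotation": [0,0,0],"gripper": 0.5},{"travel": [0,-0.23,0],"rotation": [0,0,0],"gripper": 0.5},{"travel": [0,-0.3,0],"rotation": [0,0,0],"gripper": 0.5},{"travel": [0,-0.3,0],"rotation": [0,0,0],"gripper": 0.5}], newtons=50)

```text
time: 5.05
tool_pos: [0.4751, -0.013, 0.2553]
eef_rot: [-90.4, -0.8, 15.4]
wrist_force: [0.5, 0.2, -0.6]
gripper_width: 0.0545
```

Run:
```python
from h import *
plan((.647,.165,.25),(-90,0,12))
```

```text
travel [0.2839 0.0099 0.168 ] rot [0.0019 0.0188 0.0045]
```

Call:
jog_arm(moves=[{"travel": [0.07,0.002,0.042],"rotation": [0.002,0.019,0.004],"gripper": 0.5},{"travel": [0.12,0.004,0.08],"rotation": [0.002,0.019,0.004],"gripper": 0.5},{"travel": [0.17,0.006,0.1],"rotation": [0.002,0.019,0.004],"gripper": 0.5},{"travel": [0.23,0.008,0.14],"rotation": [0.002,0.019,0.004],"gripper": 0.5},{"travel": [0.284,0.01,0.168],"rotation": [0.002,0.019,0.004],"gripper": 0.5},{"travel": [0.284,0.01,0.168],"rotation": [0.002,0.019,0.004],"gripper": 0.5},{"travel": [0.284,0.01,0.168],"rotation": [0.002,0.019,0.004],"gripper": 0.5},{"travel": [0.284,0.01,0.168],"rotation": [0.002,0.019,0.004],"gripper": 0.5}])

```text
time: 5.85
tool_pos: [0.6462, 0.1645, 0.2488]
eef_rot: [-90.0, 0.0, 12.0]
wrist_force: [0.2, -0.7, -0.2]
gripper_width: 0.0546
```

Run:
```python
from h import *
s=state();im=save('wrist','w4.png');print(s['time'],s['tool_pos'],s['eef_rot'],s['gripper_width'],s['joints'])
print(wproj((.546,.25,.1),s))
```

```text
5.85 [0.64620036 0.16445019 0.2487826 ] [-8.99848926e+01  3.96083916e-02  1.19543112e+01] 0.05459017981757895 [ 5.57094076e+00  1.57322134e+01  9.19612710e+01  1.11342974e-02
  7.23475584e+01 -6.38674544e+00]
[183.7982553   59.05604829]
```

View pics/w4.png

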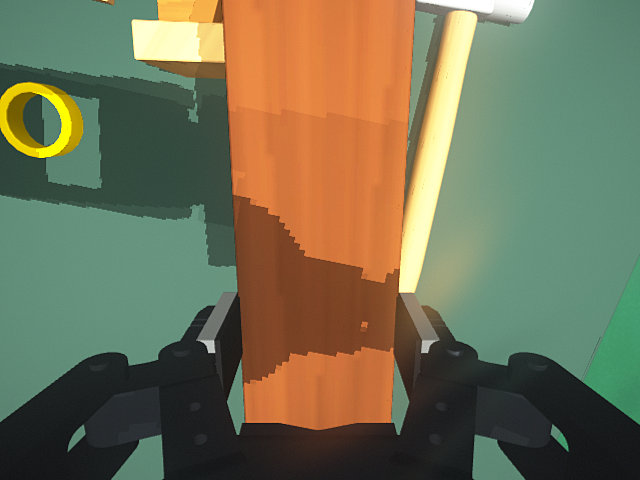

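The slab is held centred and aligned. The post's top front edge runs from px (135,61) to (224,63.5), where the slab hides the rest.

Run:
```python
from h import *
s=state()
A=wray((135,61),s,.1);B=wray((224,63.5),s,.1);C=wray((132,20),s,.1)
d=B-A;print(A,B,C,np.degrees(np.arctan2(d[1],d[0])),np.linalg.norm(d),np.linalg.norm(A-C))
# slab pitch/depth: width 55.6 at rows
c=camera_model('wrist');M=np.array(c['mount'])
L=[]
for v,w in((0,415-222),(120,409-229),(270,401-236.5),(420,397-244.5)):
    z=c['fx']*.056/w;p=M[:3,:3]@np.array([0,(v-c['cy'])/c['fy']*z,z])+M[:3,3];L.append(p);print(v,p.round(4))
L=np.array(L);f=np.polyfit(L[:,2],L[:,1],1);print('slab top y at z=0',f[1],'tilt',np.degrees(np.arctan(f[0])))
```

```text
[0.5174213  0.24265367 0.1       ] [0.57008148 0.252415   0.1       ] [0.51371167 0.2646705  0.1       ] 10.50141475281714 0.0535572421300446 0.02232716564384948
0 [0.0002 0.0165 0.1019]
120 [0.0002 0.016  0.0685]
270 [0.0003 0.0145 0.0194]
420 [ 0.0004  0.0099 -0.0374]
slab top y at z=0 0.012425641674337181 tilt 2.700253082949316
```

The post measures 22.3 mm thick at 10.5 degrees, with its edge midpoint at (0.547, 0.248). That agrees with the two fixed cameras to a few mm.

Run:
```python
from h import *
plan((.5625,.164,.16),(-45,0,10.5))
```

```text
travel [-0.1094  0.1194  0.0228] rot [ 0.2499  0.0076 -0.003 ]
```

Call:
jog_arm(moves=[{"travel": [-0.05,0.02,0.01],"rotation": [0.08,0.003,-0.001],"gripper": 0.5},{"travel": [-0.109,0.05,0.02],"rotation": [0.12,0.005,-0.002],"gripper": 0.5},{"travel": [-0.109,0.08,0.023],"rotation": [0.17,0.008,-0.003],"gripper": 0.5},{"travel": [-0.109,0.1,0.023],"rotation": [0.21,0.008,-0.003],"gripper": 0.5},{"travel": [-0.109,0.119,0.023],"rotation": [0.25,0.008,-0.003],"gripper": 0.5},{"travel": [-0.109,0.119,0.023],"rotation": [0.25,0.008,-0.003],"gripper": 0.5},{"travel": [-0.109,0.119,0.023],"rotation": [0.25,0.008,-0.003],"gripper": 0.5},{"travel": [-0.109,0.119,0.023],"rotation": [0.25,0.008,-0.003],"gripper": 0.5}])

```text
time: 6.7
tool_pos: [0.5634, 0.1641, 0.1621]
eef_rot: [-45.1, -0.1, 10.4]
wrist_force: [-0.7, 0.1, -1.1]
gripper_width: 0.0543
```

Run:
```python
from h import *
s=state();print(s['time'],s['eef_rot'],s['tool_pos'],s['joints']);b=save('side','s5.png');a=save('scene','c5.png')
X=np.array([-.182,.983,0]);E=np.array([.5469,.2481,0])
R=Ro.from_euler('xyz',s['eef_rot'],degrees=True)
for z in(-.085,.115):
  for x in(-.028,.028):
    for y in(.0124,.0224): 
      P=s['tool_pos']+R.apply((x,y,z));print(z,x,y,P.round(3),proj('scene',P).round(),proj('side',P).round())
plan((.557,.1933,.083),(-45,0,10.5))
save('','c5c.png',np.hstack([cv2.resize(a[145:295,320:470],(400,400)),cv2.resize(b[190:340,170:320],(400,400))]))
```

```text
6.7 [-45.14236401  -0.13689784  10.42319136] [0.56343895 0.16407149 0.16205499] [ -9.00383596  16.40938557 108.45992538  42.96527015  77.63795841
 -37.74798432]
-0.085 -0.028 0.0124 [0.545 0.108 0.093] [368. 235.] [262. 253.]
-0.085 -0.028 0.0224 [0.544 0.115 0.086] [369. 236.] [261. 257.]
-0.085 0.028 0.0124 [0.6   0.119 0.093] [387. 239.] [242. 246.]
-0.085 0.028 0.0224 [0.599 0.125 0.086] [387. 240.] [241. 250.]
0.115 -0.028 0.0124 [0.519 0.248 0.234] [385. 173.] [220. 261.]
0.115 -0.028 0.0224 [0.518 0.255 0.227] [386. 174.] [219. 266.]
0.115 0.028 0.0124 [0.574 0.258 0.234] [403. 176.] [197. 252.]
0.115 0.028 0.0224 [0.573 0.265 0.227] [404. 177.] [196. 257.]
travel [-0.0019  0.1026 -0.047 ] rot [0.0007 0.0007 0.0008]
```

View pics/c5c.png

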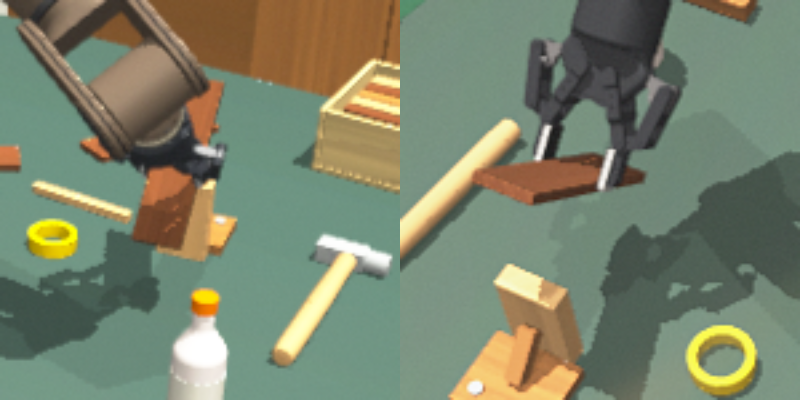

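Both cameras match the predicted slab corners within 2 px. I lower it to just above contact, then creep down.

Call:
jog_arm(moves=[{"travel": [-0.002,0.04,-0.02],"rotation": [0.001,0.001,0.001],"gripper": 0.5},{"travel": [-0.002,0.075,-0.035],"rotation": [0.001,0.001,0.001],"gripper": 0.5},{"travel": [-0.002,0.095,-0.044],"rotation": [0.001,0.001,0.001],"gripper": 0.5},{"travel": [-0.002,0.103,-0.047],"rotation": [0.001,0.001,0.001],"gripper": 0.5},{"travel": [-0.002,0.103,-0.047],"rotation": [0.001,0.001,0.001],"gripper": 0.5},{"travel": [-0.002,0.103,-0.047],"rotation": [0.001,0.001,0.001],"gripper": 0.5}])

```text
time: 7.4
tool_pos: [0.5579, 0.1935, 0.084]
eef_rot: [-45.0, -0.1, 10.5]
wrist_force: [0.1, -1.2, -0.1]
gripper_width: 0.0545
```

Run:
```python
from h import *
s=state();print(s['tool_pos'],s['eef_rot'],s['wrist_force'])
plan(s['tool_pos']-[0,0,.004],s['eef_rot'])
```

```text
[0.55793413 0.1934867  0.0840371 ] [-44.97961948  -0.06666483  10.50473069] [ 0.12447786 -1.24242867 -0.06036835]
travel [-0.      0.0038 -0.0038] rot [0. 0. 0.]
```

Call:
jog_arm(moves=[{"travel": [0,0.004,-0.004],"rotation": [0,0,0],"gripper": 0.5},{"travel": [0,0.006,-0.006],"rotation": [0,0,0],"gripper": 0.5},{"travel": [0,0.006,-0.006],"rotation": [0,0,0],"gripper": 0.5}])

```text
time: 7.7
tool_pos: [0.5581, 0.1932, 0.0778]
eef_rot: [-45.0, -0.1, 10.5]
wrist_force: [-0.6, 0.6, -0.8]
gripper_width: 0.0545
```

Call:
jog_arm(moves=[{"travel": [0,0.001,-0.001],"rotation": [0,0,0],"gripper": 0.5},{"travel": [0,0.002,-0.002],"rotation": [0,0,0],"gripper": 0.5},{"travel": [0,0.002,-0.002],"rotation": [0,0,0],"gripper": 0.5},{"travel": [0,0.002,-0.002],"rotation": [0,0,0],"gripper": 0.5}])

```text
time: 8.1
tool_pos: [0.5581, 0.1932, 0.0756]
eef_rot: [-45.0, -0.1, 10.5]
wrist_force: [0.9, 0.1, -1.7]
gripper_width: 0.0544
```

Call:
jog_arm(moves=[{"travel": [0,0.001,-0.001],"rotation": [0,0,0],"gripper": 0.5},{"travel": [0,0.002,-0.002],"rotation": [0,0,0],"gripper": 0.5},{"travel": [0,0.002,-0.002],"rotation": [0,0,0],"gripper": 0.5}])

```text
time: 8.4
tool_pos: [0.5583, 0.1934, 0.0747]
eef_rot: [-44.9, -0.1, 10.5]
wrist_force: [-2.3, -0.5, 4.0]
gripper_width: 0.0544
```

Run:
```python
from h import *
s=state();print(s['wrist_force'],s['moment']);b=save('side','s6.png');a=save('scene','c6.png')
save('','c6c.png',np.hstack([cv2.resize(a[160:280,330:450],(400,400)),cv2.resize(b[220:340,180:300],(400,400))]))
```

```text
[-2.33587828 -0.45450753  4.00306199] [0.08490571 0.29194377 0.16362183]
```

View pics/c6c.png

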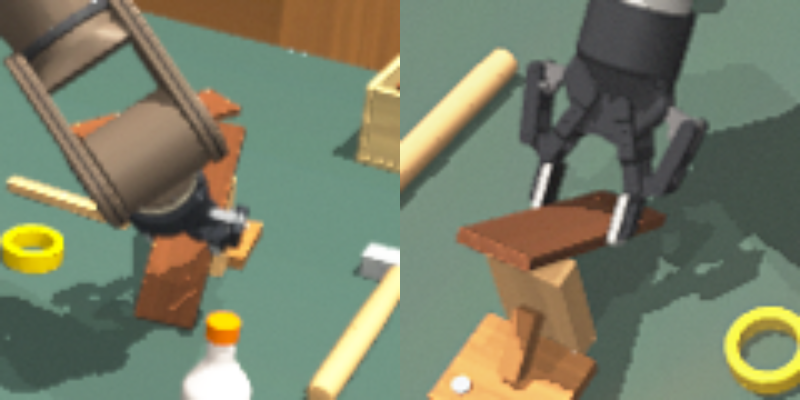

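Contact is made: 4 N upward, with the slab over the post's edge and its lower end on the bench. I release it gently.

Call:
jog_arm(moves=[{"travel": [0,0,0],"rotation": [0,0,0],"gripper": 0.34},{"travel": [0,0,0],"rotation": [0,0,0],"gripper": 0.3},{"travel": [0,0,0],"rotation": [0,0,0],"gripper": 0.26},{"travel": [0,0,0],"rotation": [0,0,0],"gripper": 0.2},{"travel": [0,0,0],"rotation": [0,0,0],"gripper": 0.2},{"travel": [0,0,0],"rotation": [0,0,0],"gripper": 0.2}])

```text
time: 9.1
tool_pos: [0.5582, 0.1935, 0.0746]
eef_rot: [-44.9, -0.1, 10.5]
wrist_force: [0.6, -0.4, 0.8]
gripper_width: 0.0684
```

Run:
```python
from h import *
s=state();print(s['wrist_force'],s['gripper_width']);im=save('wrist','w7.png');b=save('side','s7.png')
save('','c7c.png',np.hstack([cv2.resize(im,(400,300)),cv2.resize(b[220:340,180:340],(400,300))]))
```

```text
[ 0.57285497 -0.40310996  0.79633052] 0.06835281643850308
```

View pics/c7c.png

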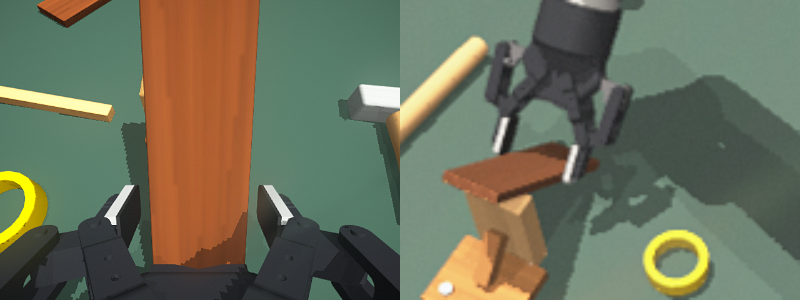

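The slab stayed leaning after release, with the pads clear on both sides. I back straight out, then work out joint-feasible orientations for turning the block.

Call:
jog_arm(moves=[{"travel": [0,0,0],"rotation": [0,0,0],"gripper": 0},{"travel": [0,-0.02,0],"rotation": [0,0,0],"gripper": 0},{"travel": [0,-0.06,0],"rotation": [0,0,0],"gripper": 0},{"travel": [0,-0.12,0],"rotation": [0,0,0],"gripper": 0},{"travel": [0,-0.18,0],"rotation": [0,0,0],"gripper": 0},{"travel": [0,-0.2,0],"rotation": [0,0,0],"gripper": 0},{"travel": [0,-0.2,0],"rotation": [0,0,0],"gripper": 0}])

```text
time: 9.9
tool_pos: [0.5793, 0.0869, 0.183]
eef_rot: [-45.0, -0.4, 10.4]
wrist_force: [-0.2, 0.5, -0.9]
gripper_width: 0.0853
```

```bash
cat > k.py <<'E'
from h import *
from scipy.optimize import least_squares
J=np.array([[-74.141,16.448,90.417,0,73.259,-8.595],[-77.977,19.081,92.705,38.969,80.975,-23.134],[-13.693,-3.883,123.099,-.106,60.648,-30.113],[5.571,15.732,91.961,.011,72.348,-6.387],[-9.004,16.409,108.460,42.965,77.638,-37.748]])
P=np.array([[.27929,-.61389,.25506],[.36774,-.57351,.25436],[.47087,-.01125,.16056],[.6462,.16445,.24878],[.56344,.16407,.16205]])
E=np.array([[-89.98,.123,-65.546],[-50.466,.2,-65.577],[-90.149,-.071,16.472],[-89.985,.04,11.954],[-45.142,-.137,10.423]])
s=state();J=np.vstack([J,s['joints']]);P=np.vstack([P,s['tool_pos']]);E=np.vstack([E,s['eef_rot']])
def eu(a,d): return Ro.from_euler(a,d,degrees=True)
C=eu('x',90)   # tool axes in the flange frame: found below
def fk(q,p,sg=(1,1)):
    R1=eu('z',q[0]);R2=R1*eu('y',q[1]);R3=R1*eu('y',q[1]+q[2]);R4=R3*eu('z',sg[0]*q[3]);R5=R4*eu('y',q[4]);R6=R5*eu('z',sg[1]*q[5])
    x=R1.apply([p[0],p[6],p[1]])+R2.apply([0,0,p[2]])+R3.apply([p[3],0,p[4]])+R5.apply([0,0,p[5]])
    return x,R6
def fit():
    best=None
    for sg in((1,1),(1,-1),(-1,1),(-1,-1)):
        D=[fk(q,np.zeros(7),sg)[1].inv()*eu('xyz',e) for q,e in zip(J,E)]
        m=Ro.concatenate(D).mean();sp=max((m.inv()*d).magnitude() for d in D)
        if best is None or sp<best[0]: best=(sp,sg,m)
    sp,sg,C=best
    f=lambda p:np.concatenate([fk(q,p,sg)[0]-x for q,x in zip(J,P)])
    r=least_squares(f,[.03,.3,.4,.03,.4,.2,0]);return sg,C,np.degrees(sp),r.x,abs(r.fun).max()
sg,C,sp,pr,err=fit()
LO=np.array([-158.93,-51.34,12.03,-87.48,13.55,-162.69]);HI=np.array([158.93,127.21,142.37,267.48,161.25,162.69])
def ik(pos,rpy,seeds=None):
    T=eu('xyz',rpy);best=None
    for q0 in (seeds or [[0,20,90,a,80,b] for a in(0,80,170,-70) for b in(-120,-40,40,120)]):
        def g(q):
            x,R=fk(q,pr,sg);return np.r_[(x-pos)*10,((R*C).inv()*T).as_rotvec()*3]
        r=least_squares(g,np.clip(q0,LO+1,HI-1),bounds=(LO,HI),x_scale=30)
        m=min((r.x-LO).min(),(HI-r.x).min())
        if r.cost<1e-6 and (best is None or m>best[0]): best=(m,r.x)
    return best
E
python3 - <<'E'
from k import *
print(sg,C.as_matrix().round(2),sp,pr,err)
for pos in((.55,-.1,.3),(.6,-.3,.3),(.45,-.35,.3)):
  for al in(0,20,40):   # final downward tilt of approach
    for phi in range(-135,180,45):
        y=np.array([np.cos(np.radians(al))*np.cos(np.radians(phi)),np.cos(np.radians(al))*np.sin(np.radians(phi)),-np.sin(np.radians(al))])
        x=np.array([-np.sin(np.radians(phi)),np.cos(np.radians(phi)),0])
        r=Ro.from_matrix(np.c_[x,y,np.cross(x,y)]).as_euler('xyz',degrees=True)
        b=ik(pos,r)
        if b: print(pos,al,phi,b[0].round(),b[1].round())
E
```

```text
(1, 1) [[-1.  0. -0.]
 [-0.  0.  1.]
 [ 0.  1. -0.]] 0.0013603593121063356 [7.93221280e-06 2.40292185e-01 4.42992732e-01 2.05943882e-02
 5.72489907e-01 2.24299619e-01 1.00898460e-01] 5.331649429118901e-06
(0.55, -0.1, 0.3) 0 -135 23.0 [ -3.  31.  91. -65. 124.  40.]
(0.55, -0.1, 0.3) 0 -45 7.0 [ -6.  -6. 135. 232.  53.  53.]
(0.55, -0.1, 0.3) 0 45 17.0 [-46.   4. 126.  89.  91. 140.]
(0.55, -0.1, 0.3) 0 90 25.0 [-40.  23. 102.  64. 121. 137.]
(0.55, -0.1, 0.3) 0 135 15.0 [-28.  36.  84.  32. 146. 118.]
(0.55, -0.1, 0.3) 20 -135 36.0 [ -4.  25.  91. -51. 114.  42.]
(0.55, -0.1, 0.3) 20 -90 15.0 [  1.   8. 111. -72.  81.  28.]
(0.55, -0.1, 0.3) 20 -45 4.0 [ -7. -13. 132. 264.  35.  22.]
(0.55, -0.1, 0.3) 20 0 1.0 [-33. -22. 138.  95.  31. 161.]
(0.55, -0.1, 0.3) 20 45 11.0 [-44.  -3. 123.  73.  79. 152.]
(0.55, -0.1, 0.3) 20 90 25.0 [-39.  17. 101.  52. 111. 138.]
(0.55, -0.1, 0.3) 20 135 28.0 [-27.  30.  84.  23. 133. 112.]
(0.55, -0.1, 0.3) 40 -135 49.0 [ -7.  18.  93. -38. 103.  41.]
(0.55, -0.1, 0.3) 40 -90 33.0 [ -3.   3. 109. -53.  74.  16.]
(0.55, -0.1, 0.3) 40 -45 17.0 [-11. -1
[... 1894 characters left out ...]
95.  32.]
(0.45, -0.35, 0.3) 20 -90 2.0 [-30.  -3. 123. -86.  55.  24.]
(0.45, -0.35, 0.3) 20 0 6.0 [-69. -10. 129.  81.  63. 156.]
(0.45, -0.35, 0.3) 20 45 19.0 [-69.  11. 108.  61.  99. 144.]
(0.45, -0.35, 0.3) 20 90 35.0 [-59.  27.  88.  36. 126. 125.]
(0.45, -0.35, 0.3) 20 135 23.0 [-47.  34.  78.  -3. 138.  87.]
(0.45, -0.35, 0.3) 40 -135 39.0 [-31.  11. 101. -48.  86.  25.]
(0.45, -0.35, 0.3) 40 -90 24.0 [-34.  -6. 119. -56.  50.  -3.]
(0.45, -0.35, 0.3) 40 -45 7.0 [ -49.  -19.  129.   10.   20. -102.]
(0.45, -0.35, 0.3) 40 45 13.0 [-65.   6. 107.  46.  90. 150.]
(0.45, -0.35, 0.3) 40 90 40.0 [-58.  20.  90.  26. 113. 123.]
(0.45, -0.35, 0.3) 40 135 39.0 [-47.  26.  82.  -2. 122.  87.]
```

Run:
```python
from k import *
print('grey right edge',[onz('scene',p,z).round(3) for p,z in(((270,305),.04),((270.5,316),0),((268,294.5),.04))])
for pos,r in(((.533,-.3035,.2),(-90,0,-43.5)),((.533,-.3035,.028),(-90,0,-43.5))): print(ik(pos,r))
for pos in((.55,-.1,.35),(.5,-.15,.35),(.5,-.2,.35),(.6,-.15,.35),(.5,-.1,.4)): print(pos,ik(pos,(180,0,-43.5)), ik(pos,(-180,0,-43.5)) is not None)
print((eu('xyz',(-90,0,-43.5))*eu('x',-90)).as_euler('xyz',degrees=True))
plan((.533,-.3035,.2),(-90,0,-43.5))
```

```text
grey right edge [array([ 0.463, -0.269,  0.04 ]), array([ 0.46 , -0.264,  0.   ]), array([ 0.432, -0.235,  0.04 ])]
(np.float64(40.22591971197137), array([-3.91263004e+01,  1.16541672e+01,  1.02144080e+02, -1.72502994e-04,
        6.62016651e+01,  4.37358080e+00]))
(np.float64(35.57280711496492), array([-3.91263004e+01,  2.47691763e+01,  1.06107929e+02, -2.08741561e-04,
        4.91228071e+01,  4.37364780e+00]))
(0.55, -0.1, 0.35) (np.float64(19.045624398291878), array([ -3.11602537,  27.21260074,  90.47607478, -68.4343756 ,
       125.0094958 ,  34.56320447])) True
(0.5, -0.15, 0.35) (np.float64(17.21112906455147), array([ -7.7559287 ,  21.25738558,  98.63228569, -70.26887094,
       120.42857837,  35.30518042])) True
(0.5, -0.2, 0.35) (np.float64(14.370870085240938), array([-12.11720699,  21.36350054,  98.49103136, -73.10912991,
       116.84928765,  33.91370774])) True
(0.6, -0.15, 0.35) (np.float64(15.198907274668997), array([ -6.72050793,  32.64414809,  82.65945104, -72.28109273,
       122.77159526,  30.55179848])) True
(0.5, -0.1, 0.4) (np.float64(17.10781943926544), array([ -3.35566994,  18.35724805,  96.65764852, -70.37218056,
       125.74928332,  31.40069471])) True
[-180.     0.   -43.5]
travel [-0.1542 -0.3709 -0.3376] rot [-0.2319  0.284  -0.1155]
```

Call:
jog_arm(moves=[{"travel": [-0.154,-0.371,-0.338],"rotation": [-0.232,0.284,-0.116],"gripper": 0},{"travel": [-0.154,-0.371,-0.338],"rotation": [-0.232,0.284,-0.116],"gripper": 0},{"travel": [-0.154,-0.371,-0.338],"rotation": [-0.232,0.284,-0.116],"gripper": 0},{"travel": [-0.154,-0.371,-0.338],"rotation": [-0.232,0.284,-0.116],"gripper": 0},{"travel": [-0.154,-0.371,-0.338],"rotation": [-0.232,0.284,-0.116],"gripper": 0},{"travel": [-0.154,-0.371,-0.338],"rotation": [-0.232,0.284,-0.116],"gripper": 0},{"travel": [-0.154,-0.371,-0.338],"rotation": [-0.232,0.284,-0.116],"gripper": 0},{"travel": [-0.154,-0.371,-0.338],"rotation": [-0.232,0.284,-0.116],"gripper": 0},{"travel": [-0.154,-0.371,-0.338],"rotation": [-0.232,0.284,-0.116],"gripper": 0},{"travel": [-0.154,-0.371,-0.338],"rotation": [-0.232,0.284,-0.116],"gripper": 0},{"travel": [-0.154,-0.371,-0.338],"rotation": [-0.232,0.284,-0.116],"gripper": 0},{"travel": [-0.154,-0.371,-0.338],"rotation": [-0.232,0.284,-0.116],"gripper": 0},{"travel": [-0.154,-0.371,-0.338],"rotation": [-0.232,0.284,-0.116],"gripper": 0}])

```text
time: 11.2
tool_pos: [0.5333, -0.3025, 0.1994]
eef_rot: [-90.0, -0.0, -43.4]
wrist_force: [0.5, -0.4, 0.1]
gripper_width: 0.0854
```

Run:
```python
from h import *
s=state();im=save('wrist','w8.png');print(s['time'],s['tool_pos'],s['eef_rot'])
h=cv2.cvtColor(im,cv2.COLOR_RGB2HSV);h[300:]=0
m=cv2.inRange(h,(8,110,60),(25,255,255));k,l,st,_=cv2.connectedComponentsWithStats(m)
p0=wproj((.533,-.3035,.04),s);print(p0)
i=l[int(p0[1]),int(p0[0])];print(st[i]);m=np.uint8(l==i)
ct=cv2.findContours(m,0,1)[0][0];r=cv2.minAreaRect(ct);q=cv2.boxPoints(r);print(q.round(1))
P=np.array([wray(p,s,.04) for p in q])[:,:2];print(P.round(4),P.mean(0),[np.linalg.norm(P[i]-P[i-1]).round(4) for i in range(4)],[np.degrees(np.arctan2(*(P[i]-P[i-1])[::-1])).round(1) for i in range(4)])
cv2.drawContours(im,[np.int32(q)],-1,(0,0,255),1)
save('','w8c.png',im)
```

```text
11.2 [ 0.53331411 -0.30254756  0.19940102] [-8.99716704e+01 -2.55508941e-02 -4.34267363e+01]
[316.42177878 226.44756409]
[ 284  170   69  104 6875]
[[284. 170.]
 [352. 170.]
 [352. 273.]
 [284. 273.]]
[[ 0.544  -0.2603]
 [ 0.5771 -0.2916]
 [ 0.5279 -0.3461]
 [ 0.4924 -0.3125]] [ 0.53534079 -0.3026221 ] [np.float64(0.0735), np.float64(0.0455), np.float64(0.0735), np.float64(0.0489)] [np.float64(45.4), np.float64(-43.4), np.float64(-132.1), np.float64(136.6)]
```

View pics/w8c.png

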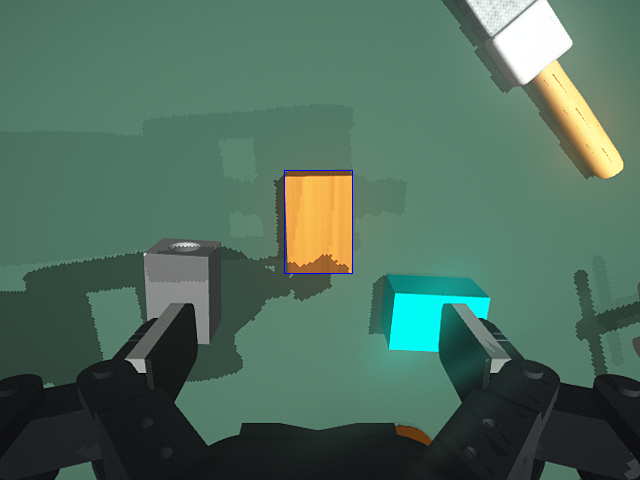

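The block sits square to the jaws at px (284–352, 176–273), with the hole end toward the image bottom. The grey and turquoise look-alikes are clear of the finger path. I descend and grip.

Call:
jog_arm(moves=[{"travel": [0.001,0.06,-0.001],"rotation": [0,0,0],"gripper": 0},{"travel": [0.001,0.12,-0.001],"rotation": [0,0,0],"gripper": 0},{"travel": [0.001,0.17,-0.001],"rotation": [0,0,0],"gripper": 0},{"travel": [0.001,0.21,-0.001],"rotation": [0,0,0],"gripper": 0},{"travel": [0.001,0.228,-0.001],"rotation": [0,0,0],"gripper": 0},{"travel": [0.001,0.228,-0.001],"rotation": [0,0,0],"gripper": 0},{"travel": [0.001,0.228,-0.001],"rotation": [0,0,0],"gripper": 0.7},{"travel": [0.001,0.228,-0.001],"rotation": [0,0,0],"gripper": 0.7},{"travel": [0.001,0.228,-0.001],"rotation": [0,0,0],"gripper": 0.7},{"travel": [0.001,0.228,-0.001],"rotation": [0,0,0],"gripper": 0.7},{"travel": [0.001,0.228,-0.001],"rotation": [0,0,0],"gripper": 0.7},{"travel": [0.001,0.228,-0.001],"rotation": [0,0,0],"gripper": 0.7},{"travel": [0.001,0.17,-0.001],"rotation": [0,0,0],"gripper": 0.7},{"travel": [0.001,0.1,-0.001],"rotation": [0,0,0],"gripper": 0.7},{"travel": [0.001,0.03,-0.001],"rotation": [0,0,0],"gripper": 0.7},{"travel": [0.001,-0.05,-0.001],"rotation": [0,0,0],"gripper": 0.7},{"travel": [0.001,-0.1,-0.001],"rotation": [0,0,0],"gripper": 0.7},{"travel": [0.001,-0.1,-0.001],"rotation": [0,0,0],"gripper": 0.7}], newtons=60)

```text
time: 13.05
tool_pos: [0.536, -0.3059, 0.2848]
eef_rot: [-89.9, -1.0, -43.4]
wrist_force: [-0.0, -0.8, 0.1]
gripper_width: 0.0454
```

Run:
```python
from h import *
plan((.55,-.1,.33),(180,0,-43.5))
```

```text
travel [-0.1742 -0.0629  0.2123] rot [-0.5005 -0.0041  0.0047]
```

Call:
jog_arm(moves=[{"travel": [-0.04,-0.02,0.05],"rotation": [-0.05,0,0],"gripper": 0.7},{"travel": [-0.08,-0.03,0.1],"rotation": [-0.09,0,0],"gripper": 0.7},{"travel": [-0.12,-0.05,0.15],"rotation": [-0.13,-0.001,0.001],"gripper": 0.7},{"travel": [-0.15,-0.06,0.19],"rotation": [-0.17,-0.001,0.001],"gripper": 0.7},{"travel": [-0.174,-0.063,0.212],"rotation": [-0.21,-0.002,0.002],"gripper": 0.7},{"travel": [-0.174,-0.063,0.212],"rotation": [-0.25,-0.002,0.002],"gripper": 0.7},{"travel": [-0.174,-0.063,0.212],"rotation": [-0.29,-0.002,0.003],"gripper": 0.7},{"travel": [-0.174,-0.063,0.212],"rotation": [-0.33,-0.003,0.003],"gripper": 0.7},{"travel": [-0.174,-0.063,0.212],"rotation": [-0.37,-0.003,0.003],"gripper": 0.7},{"travel": [-0.174,-0.063,0.212],"rotation": [-0.41,-0.003,0.004],"gripper": 0.7},{"travel": [-0.174,-0.063,0.212],"rotation": [-0.45,-0.004,0.004],"gripper": 0.7},{"travel": [-0.174,-0.063,0.212],"rotation": [-0.48,-0.004,0.005],"gripper": 0.7},{"travel": [-0.174,-0.063,0.212],"rotation": [-0.5,-0.004,0.005],"gripper": 0.7},{"travel": [-0.174,-0.063,0.212],"rotation": [-0.5,-0.004,0.005],"gripper": 0.7},{"travel": [-0.174,-0.063,0.212],"rotation": [-0.5,-0.004,0.005],"gripper": 0.7},{"travel": [-0.174,-0.063,0.212],"rotation": [-0.5,-0.004,0.005],"gripper": 0.7},{"travel": [-0.174,-0.063,0.212],"rotation": [-0.5,-0.004,0.005],"gripper": 0.7},{"travel": [-0.174,-0.063,0.212],"rotation": [-0.5,-0.004,0.005],"gripper": 0.7}])

```text
time: 14.85
tool_pos: [0.55, -0.1003, 0.3308]
eef_rot: [-179.8, -0.0, -43.6]
wrist_force: [0.5, -0.5, -1.1]
gripper_width: 0.045
```

Run:
```python
from h import *
s=state();print(s['time'],s['tool_pos'],s['eef_rot'],s['joints'],s['gripper_width'],s['qvel'])
a=save('scene','c9.png');b=save('side','s9.png');w=save('wrist','w9.png')
p=proj('scene',s['tool_pos']).astype(int);q=proj('side',s['tool_pos']).astype(int);print(p,q)
f=lambda im,c,w,h:cv2.resize(im[max(0,c[1]-h//2):max(0,c[1]-h//2)+h,max(0,c[0]-w//2):max(0,c[0]-w//2)+w],(400,300))
save('','c9c.png',np.vstack([np.hstack([f(a,p,100,75),f(b,q,100,75)]),np.hstack([cv2.resize(a[150:270,320:480],(400,300)),cv2.resize(b[220:340,160:320],(400,300))])]))
```

```text
14.85 [ 0.54995723 -0.10027269  0.33081421] [-1.79818123e+02 -3.87103451e-02 -4.35510341e+01] [ -3.14926894  28.43641305  90.88561392 -67.19611823 124.30132279
  36.55033277] 0.04496126115476173 [ 0.02881067  0.18177581  0.22459518 -0.03630031  0.03559559 -0.03904207]
[336 187] [309 128]
```

View pics/c9c.png

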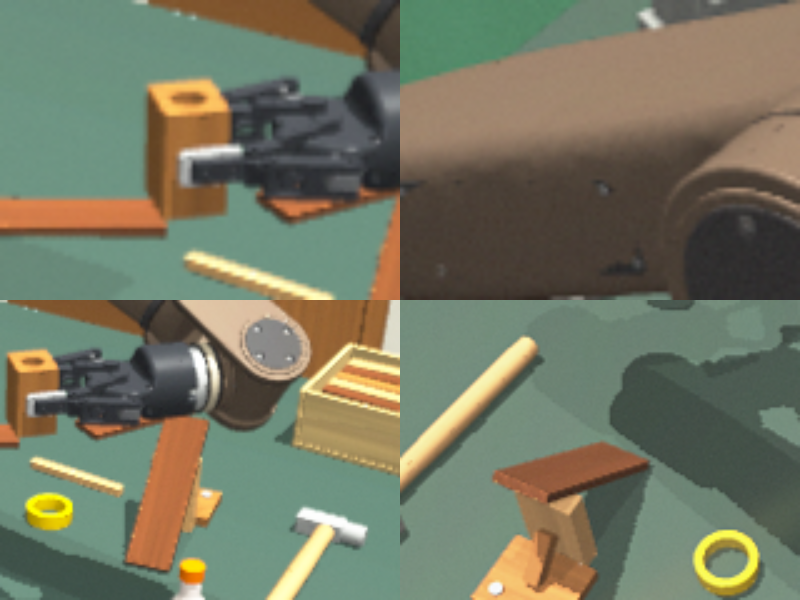

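The hole is visible on top of the held block at crop px (188,98), and the slab is still leaning on the post. I let it settle, then check both angles numerically.

Call:
jog_arm(moves=[{"travel": [0,0,0],"rotation": [0,0,0],"gripper": 0.7},{"travel": [0,0,0],"rotation": [0,0,0],"gripper": 0.7},{"travel": [0,0,0],"rotation": [0,0,0],"gripper": 0.7},{"travel": [0,0,0],"rotation": [0,0,0],"gripper": 0.7}])

```text
time: 15.4
tool_pos: [0.5499, -0.1002, 0.3304]
eef_rot: [-179.9, 0.0, -43.5]
wrist_force: [0.6, -1.7, -0.7]
gripper_width: 0.0455
```

Run:
```python
from h import *
s=state();print(s['qvel'].round(2),s['eef_rot'],s['wrist_force'])
a=get_image('scene');b=get_image('side')
# block edge vs vertical: scene nearest edge
h=cv2.cvtColor(a[155:215,310:348],cv2.COLOR_RGB2HSV);m=cv2.inRange(h,(8,120,60),(25,255,255))
cols=[(y+155,310+np.flatnonzero(r)[0]) for y,r in enumerate(m) if 18<y<42 and r.any()]
f=np.polyfit(*zip(*cols),1);t=proj('scene',s['tool_pos']+[0,0,.03]);u=proj('scene',s['tool_pos']-[0,0,.03]);print('block edge slope',f[0],'vertical',((t-u)[0]/(t-u)[1]))
# slab corners
def tri(p,q):
    o1,d1=ray('scene',p);o2,d2=ray('side',q);k=np.linalg.lstsq(np.c_[d1,-d2],o2-o1,rcond=None)[0]
    A,B=o1+k[0]*d1,o2+k[1]*d2;return (A+B)/2,np.linalg.norm(A-B)
# face-top corners: upper +x corner, upper -x corner (scene crop /2.5+(320,150); side crop /2.5+(160,220))
sc=lambda x,y:(320+x/2.5,150+y/2.5);sd=lambda x,y:(160+(x-400)/2.5,220+(y-300)/2.5)
U1,e1=tri(sc(210,121),sd(495,473));L1,e2=tri(sc(126,258),sd(650,463))
print(U1,e1,L1,e2)
Lb=(onz('scene',sc(127,265),0.004)+onz('scene',sc(170,269),0.004))/2;Ub=(onz('scene',sc(168,118),.144)+onz('scene',sc(210,121),.144))/2
d=Ub-Lb;print(Lb,Ub,'len',np.linalg.norm(d),'slope',np.degrees(np.arctan2(d[2],np.hypot(*d[:2]))))
```

```text
[-0.07  0.09  0.    0.02 -0.01 -0.09] [-1.79864491e+02  1.92687847e-03 -4.35482446e+01] [ 0.55641577 -1.74392318 -0.69115404]
block edge slope -3.312861919780069e-15 vertical -0.038653077045397805
[0.56824298 0.29099274 0.14350276] 0.006101921121491255 [0.53718227 0.14329281 0.00764892] 0.005822304270310994
[0.56935046 0.14789627 0.004     ] [0.54656299 0.28235091 0.144     ] len 0.19544134215423842 slope 45.752095126968115
```

```bash
python3 -c "
from rig import *
print(finish_job())"
```

```text
the job is handed in; nothing more can be done
None
```

The job is handed in at about 15.5 s of the 48 s allowed. The blank is leaning on the post at about 45 degrees, let go. The block is held in the gripper with its hole facing up.

- **Blank:** I gripped the rightmost of the three look-alike slabs by its edges, tilted it, lowered it until it touched the bench and post at about 4 N, and released it. In the last pictures it was still leaning. The slope measured 45.8° from estimated end heights. Both cameras together put its upper corner at about 14 cm and its lower corner on the bench, though their sight lines missed each other by about 6 mm.
- **Block:** The wrist camera showed the hole in the end facing the robot. I gripped the block across its 46 mm width, lifted it and turned it 90°. The tool is within 0.2° of the intended orientation and the arm is still. The hole is about 36 cm above the bench, and the scene camera sees it on top.
- **Disagreement:** The block's image edge was about 2° off the predicted vertical. That is one pixel over the length measured, so it is within what the picture can resolve.
- **Other things:** The look-alikes and bystanders visible in the last views were in place. I did not run a separate position check on them.

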